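# Refit a belt grinder's idler wheel and lock it with its R-clip

## Robot

A 6-joint arm with a two-finger parallel gripper is mounted at the origin on the work surface. World frame = base frame: x ahead of the robot, y to its left, z up, the work surface at z = 0. Lengths are in mm, angles in rad, forces in N, time in s.
With the tool pointing down it reaches from about 350 to 975 mm from the base axis. Payload 7.1 kg.
Tool frame: the origin (TCP) lies midway between the tips of the shut fingers; the grasp point (between the pads) lies 19 mm behind it (ctrl.grip_point_offset is the distance from the TCP to the grasp point, in mm); z points along the fingers, y is the line along which they close (so a half turn about z gives the same grasp; the last joint's range is limited). The gripper opens to 88 mm and grips with 3 to 60 N. Pads are 20 mm wide; open, the fingers measure 115 mm over their backs; the gripper's body (75 mm by 178 mm) begins 61 mm behind the grasp point.
Start: joints at [-1.18, 0.423, 1.63, -0, 1.089, -0.019], TCP at [249.031, -573.226, 222.675] pointing down, gripper open.
Joint ranges: [-3, 3], [-0.9, 2.11], [0.09, 2.58], [-1.31, 4.45], [0.11, 2.69], [-2.54, 2.54]. Speed limits (rad/s): [2.39, 2.39, 3.01, 3.14, 3.14, 3.14].

## Interface

Orientations are given as a rotation vector (axis times angle).
In Python, from workcell import get_obs, optics, close_job, spotter, ctrl gives the robot as it stands. The module is installed in compiled form; this text tells all that it offers.
- The arm moves only by the tool move_arm, never from a script. Its argument "rows" is a list of rows, each a list of 5 numbers: the shift along the tool's x, y, z in cm, then the turn about the tool's z in degrees, then the opening in per cent of the stroke, from 0 (shut) to 100 (fully open). A call has 1 to 10 rows; each row shifts and turns the commanded pose from where the row before left it, along the tool's axes as they then stand; what a row does not reach is not made up. A row lasts 1/8 s, in which the tool goes at most 62.5 mm and 10.7 degrees, less where a joint would pass 70% of its speed; a pose out of reach is approached as far as the arm can. A call with a gripper value outside its range is refused whole. The fingers move at their own pace and stop on an object; the grip force is fixed at half the most. Time passes only in rows, so rows that do not move let the fingers close. It gives the time, the measured TCP pose, the force, the opening and the grip force at its end, in the units of the state.
- get_obs(): the state, without advancing time (a new reading comes with each control period).
- optics.get_image(name): name is "scene" or "top" or "wrist"; returns the picture (420x560x3 uint8, blue, green, red); there is no depth.
- optics.calibration(name): a dict with "camera_matrix" (3x3 intrinsics, pixels), "xyz" and "orientation" of the camera in the world. Camera axes: x right, y down, z forward; pixel columns grow to the right and rows downward; lengths in mm; the calibration is good to about 2 mm. A picture is of the moment at which its call begins: read the wrist's pose just before it. calibration takes no time and is no camera call; for the wrist camera it gives the pose at the moment of the call.
- close_job(): hands the job in; it is judged then, once.
Trained networks look in the newest picture that a camera, given by its name, has taken for a name from the list of things; names that differ only in an ending like _2 or _b are one class to them, and where a whole thing is asked for, a point or a joint stands for the part that bears it (a point fixed in the world has none). Each returns a list of dicts, best first, with "conf" (0 to 1); they miss things now and then, are a little off and sometimes report something else, mostly with a low value. They report only what shows in the picture. A call takes as long as a camera call. They do not tell look-alikes from the thing itself.
- spotter.find_in(camera, label): "point" ([column, row] in pixels, amid what is visible of it).
- spotter.regions_of(camera, label): "region" (420x560 bool, what is visible of it) and "point" ([column, row] in pixels, amid what is visible of it).
The state is a dict: "t": time; "qpos": joint angles; "qvel": joint speeds; "joint_torque": joint torques, N m; "ee_pos": TCP position; "orientation": TCP orientation; "ft_force": force on the tool from outside, world axes, zero at the start; "moment": the same for the moment, N m; "width": finger opening in mm; "grasp_force": force on a finger pad.
Only numpy, scipy, OpenCV 4.12 (cv2) and the standard library are available. Lean on these libraries where they do the work, as an engineer would, in place of code of your own. Each camera call takes 0.05 s, during which the arm holds its last target. There are 200 camera calls.

## Task

The belt grinder is laid flat with its belt off: slide the loose idler wheel down onto the bare upright axle until it sits on the collar, then lock it by pushing the straight leg of the large R-clip through the axle's cross hole above the hub until its bow has sprung over the axle and the clip is fully home. Feel for the hole and never force the clip against the axle; leave everything else on the bench where it lies.

Things in the scene. Friction and masses are not known exactly. Their poses are not given: they have to be found in the camera images.
- grinder: Belt grinder laid flat, belt off. Origin: on the bench straight below the bare axle, z up. The machine (frame, motor, drive wheel, platen) extends from there to -y; nothing of it stands on the +y side or rises over 220 mm. The axle stands on the end of its tracking arm, a flat dark bar 42 mm wide, top 150 mm above the bench, ending 21 mm past the axle.
- wheel_seat (a point): Centre of the top face of the fixed steel collar (30 mm across, 8 mm high on the arm) on which the wheel must sit, on the axle's axis. Axes as the grinder's.
- axle_mid (a point): Point on the axis of the upright bare steel axle (20 mm in diameter) at the height of its cross hole, 41 mm above wheel_seat; axes as the grinder's, whatever way the axle is turned. The hole runs level right through the axis, square, 7 mm wide and 7 mm high, its mouths eased by 0.5 mm.
- axle_top (a point): Centre of the axle's tapered top, 18.5 mm above axle_mid; axes as the grinder's. The loose axle turns about its axis under light drag (0.03 N m). At first its hole points up to 63 degrees to either side of the grinder's y axis; this is not measured: feel or look for the mouth and come in from there, or turn the axle to suit. A light touch shows a miss; over 30 N is forcing it.
- wheel: Idler wheel, loose on the bench: aluminium rim 64 mm across and 28 mm wide on a steel hub 34 mm across and 36 mm long that stands 4 mm out on both faces (same either way up), bore 22.4 mm, about 0.22 kg. Origin: centre of the hub's lower face, z up along its axis. Home on the collar, the hub's top is 5 mm below axle_mid.
- clip: The large R-clip, steel wire 5 mm thick, 46 g, lying flat. Origin: centre of its long eye, at the underside; z up; x along the straight leg. The eye is two turns of wire, 10 mm high, 33 mm long in x, 21 mm wide in y, with straight parallel sides: grip it there.
- clip_tip (a point): Blunt cut tip of the clip's straight leg, at x = 84, y = -8, z = 2.5 mm of the clip; the leg's axis runs along x at that y and z. Axes as the clip's.
- clip_seat (a point): Point on the axis of the clip's straight leg, at x = 48, y = -8, z = 2.5 mm of the clip; with the clip fully home it coincides with axle_mid. Axes as the clip's.
- clip_bow (a joint): Angle (rad) by which the clip's sprung bow is spread, 0 at rest. The bow lies on the leg's +y side at its height, pivots at the eye, dips to necks at x = 38 and 58 mm (6 mm clear of the leg's axis) about the hump at 48, and flares to a tip at x = 72, y = 8. It opens some 0.07 as the neck rides over the axle (a push of some 6 to 15 N), then springs back to about 0.
- small_clip: A smaller R-clip, 60 mm long, of 3 mm wire: not for this axle, leave alone. Origin at its eye.
- washer: Flat steel washer, 34 mm across, 3 mm thick: leave alone. Origin at its underside.
- pulley: Larger aluminium pulley blank, 90 mm across, 22 mm high: leave alone. Origin at its underside.
- wrench: Open-ended wrench lying on the bench: leave alone.
- screwdriver: Screwdriver lying on the bench: leave alone.
- stone: Whetstone on a wooden base, 200 x 70 x 34 mm: leave alone.
- oil: White plastic oil bottle with a black cap, 56 mm across, 150 mm high: leave alone.
- knife: Kitchen knife in a wooden sheath, 285 mm long, lying flat: leave alone.
Mind the look-alikes: they are no part of the job. Leave any green look-alike of the clip alone.

How it is judged (in metres and radians):
On the way, in this order (a step that is already met when the one before it is completed fails the run):
1. the idler wheel sits on the axle's collar, let go (distance between wheel and wheel_seat below 0.004 m and contact force between the fingers and wheel below 0.5 N), for 0.2 s.
2. the large clip's leg is through the axle and its bow has sprung over it (distance between clip_seat and axle_mid below 0.004 m and value of joint clip_bow below 0.04 rad), for 0.2 s.
At the end, for the whole second after the job is handed in: the wheel's lower hub face is within 4 mm of the collar's centre, the clip's seat point is within 4 mm of the axle's axis at the hole, its bow is closed (under 0.04 rad), and clip and wheel are at rest and let go (all of step 2 and distance between wheel and wheel_seat below 0.004 m and linear speed of each of clip, wheel below 0.02 m/s); the robot touches nothing.
It fails at once if the clip is forced against the axle or the grinder (over 30 N) (contact force between clip and grinder above 30 N).
It fails at once if a bystander is moved more than 30 mm (distance of any of small_clip, washer, pulley, wrench, screwdriver, stone, oil, knife from where it was at the start of the episode above 0.03 m).
It also fails if it takes over 72 s, if anything falls off the work surface, if the arm or the gripper's body presses on something with over 40 N, if the wrist force passes 120 N, or if a joint passes its speed limit or range.

## Working session

There is one attempt and no reset: what is moved stays moved. The work goes in short steps, Python scripts to look and compute and a tool call to move; the robot and the scene stay as the last step left them, time stands still between calls to the robot, and variables do not carry over. Pictures are saved under pics/ and viewed, at most 10 in all, crops included, and the job is handed in when it is done.

Besides the shell and the picture viewer there is one more tool, called after ">>>" by a JSON object that holds its "api" and its "payload". move_arm: Moves the arm, as the interface text tells. Its arguments: {"type":"object","properties":{"rows":{"type":"array","items":{"type":"array","items":{"type":"number"}}}},"required":["rows"]}

```bash
mkdir -p pics
cat > h.py <<'E'
import numpy as np, cv2
from workcell import get_obs, optics, close_job, spotter, ctrl
from scipy.spatial.transform import Rotation as R
def cal(n):
    c=optics.calibration(n); K=np.array(c["camera_matrix"]); o=np.array(c["orientation"])
    M=R.from_rotvec(o).as_matrix() if o.size==3 else o
    return K,np.array(c["xyz"]),M
def ray(C,p):
    K,x,M=C; d=M@np.linalg.inv(K)@np.array([p[0],p[1],1.0]); return x,d/np.linalg.norm(d)
def onz(C,p,z):
    x,d=ray(C,p); return x+d*(z-x[2])/d[2]
def proj(C,P):
    K,x,M=C; q=K@(M.T@(np.array(P,float)-x)); return q[:2]/q[2]
def tri(rs):
    A=np.zeros((3,3));b=np.zeros(3)
    for x,d in rs:
        Q=np.eye(3)-np.outer(d,d);A+=Q;b+=Q@x
    p=np.linalg.solve(A,b); return p,[np.linalg.norm((np.eye(3)-np.outer(d,d))@(p-x)) for x,d in rs]
E
python3 - <<'E'
from h import *
o=get_obs();print({k:np.round(v,3) for k,v in o.items()})
ims=[]
for n in ["scene","top"]:
    im=optics.get_image(n);cv2.imwrite(f"pics/{n}0.png",im);ims.append(im)
    C=cal(n);print(n,C[1],C[2][:,2],C[0][0,0])
    for l in ["wheel","clip","axle_top","small_clip","grinder","pulley","washer"]:
        r=spotter.find_in(n,l)
        print(l,[(np.round(q["point"]),round(q["conf"],2),np.round(onz(C,q["point"],10))) for q in r[:3]])
E
```

```text
{'t': np.float64(0.0), 'qpos': array([-1.18 ,  0.424,  1.631, -0.   ,  1.089, -0.019]), 'qvel': array([-0.   ,  0.   , -0.001,  0.001,  0.   ,  0.   ]), 'joint_torque': array([ 1.0000e-03, -5.4463e+01, -2.7367e+01,  6.4000e-02,  2.3000e-02,
       -0.0000e+00]), 'ee_pos': array([ 248.831, -572.725,  221.914]), 'orientation': array([-3.074, -0.639,  0.   ]), 'ft_force': array([ 0.021,  0.828, -0.12 ]), 'moment': array([ 0.004, -0.021,  0.024]), 'grasp_force': np.float64(0.0), 'width': np.float64(87.483)}
scene [1131.07182695   15.0969857   714.03924777] [-0.71314298  0.26231211 -0.65009187] 404.31032996399216
wheel [(array([247., 254.]), 0.87, array([476., 170.,  10.]))]
clip [(array([223., 337.]), 0.76, array([674.,  60.,  10.])), (array([273., 303.]), 0.69, array([634., 180.,  10.])), (array([179., 240.]), 0.65, array([371.,  26.,  10.]))]
axle_top [(array([ 60., 347.]), 0.85, array([ 584., -239.,   10.]))]
small_clip [(array([245., 225.]), 0.44, array([375., 195.,  10.]))]
grinder [(array([ 61., 346.]), 0.96, array([ 582., -238.,   10.]))]
pulley [(array([244., 226.]), 0.69, array([378., 192.,  10.])), (array([343., 188.]), 0.67, array([329., 503.,  10.]))]
washer [(array([324., 269.]), 0.62, array([586., 322.,  10.]))]
top [464.56142703 200.24465777 920.87374694] [ 0.13199629  0.0152112  -0.99113349] 382.1055980881067
wheel [(array([308., 259.]), 0.81, array([467., 163.,  10.]))]
clip [(array([244., 330.]), 0.57, array([305., 313.,  10.])), (array([297., 199.]), 0.52, array([611., 185.,  10.])), (array([345., 177.]), 0.52, array([664.,  68.,  10.]))]
axle_top [(array([498., 171.]), 0.63, array([ 671., -302.,   10.]))]
small_clip [(array([500., 172.]), 0.39, array([ 667., -306.,   10.]))]
grinder [(array([500., 170.]), 0.7, array([ 674., -307.,   10.])), (array([243., 153.]), 0.57, array([728., 316.,  10.]))]
pulley [(array([158., 320.]), 0.67, array([332., 514.,  10.]))]
washer []
```

View pics/scene0.png

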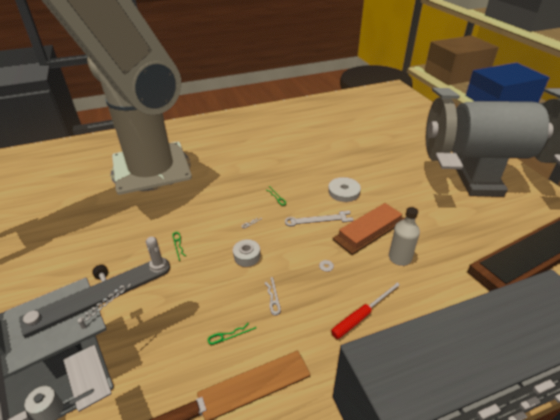

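View pics/top0.png

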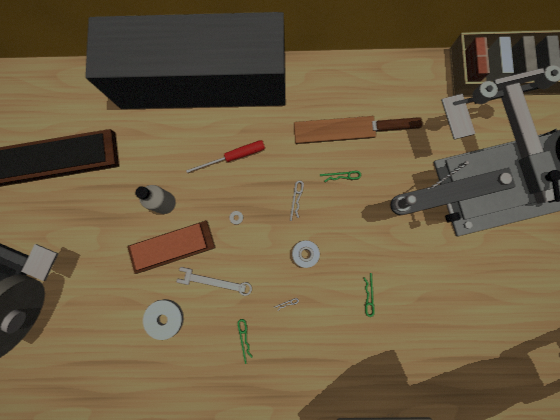

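The grey idler wheel shows at scene (247,254) and top (305,254), and the axle at scene (153,243) and top (403,202). There are five clip candidates:
- Large steel clip: scene (273,295), top (297,200).
- Small steel clip: scene (250,223), top (287,303).
- Three green look-alikes: top (341,176), (369,295) and (244,341).

The clip meant is the bare steel one of about 100 mm at top (297,200). I'll confirm it in a crop.

Run:
```python
from h import *
t=cv2.imread("pics/top0.png");s=cv2.imread("pics/scene0.png")
c=lambda im,x,y,w,h:cv2.resize(im[y:y+h,x:x+w],(390,300),interpolation=cv2.INTER_CUBIC)
cv2.imwrite("pics/crop1.png",np.vstack([np.hstack([c(t,260,165,78,60),c(s,235,265,78,60)]),np.hstack([c(t,370,170,78,60),c(s,115,220,78,60)])]))
S,T=cal("scene"),cal("top")
for n,a,b in [("wheel",(247,249),(306,254)),("axletop",(153,239),(402,203))]:
    print(n,tri([ray(S,a),ray(T,b)]))
print(onz(T,(299,186),5),onz(T,(294,218),3),onz(S,(274,308),5),onz(S,(270,280),3))
for l in ["clip","wheel"]:
    for n in ["top","scene"]:
        optics.get_image(n)
        for q in spotter.regions_of(n,l)[:4]: print(n,l,np.round(q["point"]),round(q["conf"],2),q["region"].sum())
```

```text
wheel (array([478.82962848, 168.75065822,  29.40766975]), [np.float64(1.7327473270106808), np.float64(1.7327473270107316)])
axletop (array([567.38456188, -14.34661495, 207.65339472]), [np.float64(5.810111205937889), np.float64(5.810111205937807)])
[643.56165717 179.72994026   5.        ] [565.5607007  193.22811377   3.        ] [642.0012478  178.54707259   5.        ] [565.92533593 196.45454102   3.        ]
top clip [296. 200.] 0.58 194
top clip [348. 174.] 0.56 244
top clip [369. 303.] 0.53 109
top clip [246. 337.] 0.46 243
scene clip [279. 197.] 0.66 117
scene clip [179. 245.] 0.6 177
scene clip [225. 336.] 0.55 329
scene clip [274. 304.] 0.53 159
top wheel [310. 252.] 0.65 540
scene wheel [246. 253.] 0.59 622
```

View pics/crop1.png

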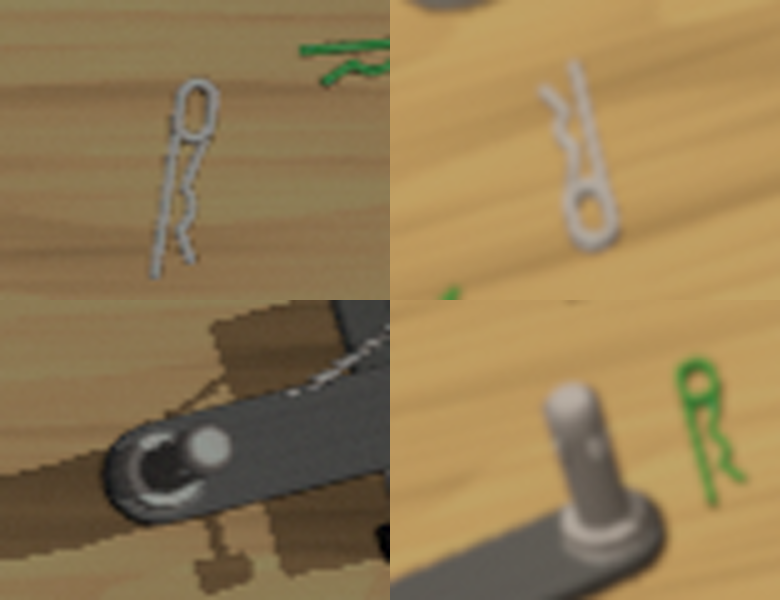

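The crop confirms it. The bare steel clip has its eye at top (299,187) and its leg tip at top (291,220), with the bow on the right (-y) side. The axle top is at top (411.6,199.4) and scene (151.4,239), and a hole mouth shows at scene (156,249), facing roughly +x+y.

```bash
cat >> h.py <<'E'
def head():
    m=R.from_rotvec(get_obs()["orientation"]).as_matrix(); return np.degrees(np.arctan2(m[1,0],m[0,0])),m
def go(P,hd=None):
    o=get_obs();h,m=head();d=m.T@(np.array(P,float)-o["ee_pos"])
    print("t %.2f pos %s head %.1f shift cm %s"%(o["t"],np.round(o["ee_pos"],1),h,np.round(d/10,2)), "" if hd is None else "turn %.1f"%(((h-hd)+180)%360-180))
E
python3 - <<'E'
from h import *
S,T=cal("scene"),cal("top")
print("axletop",tri([ray(S,(151.4,239.5)),ray(T,(411.6,199.4))]))
print("collar",onz(T,(402,204.5),158),onz(S,(157.5,266),158))
print("drive end of arm",onz(T,(506,179),150))
print("hole",onz(S,(156,249),199))
print("wheel hub hole",onz(T,(306,254),36), onz(S,(247,247),36))
go((477,167,200)); W=cal("wrist");h,m=head()
o=get_obs();print("cam in tool",m.T@(W[1]-o["ee_pos"]),m.T@W[2][:,2],W[0][0,0])
E
```

```text
axletop (array([573.57258992, -23.14331163, 215.71439483]), [np.float64(0.9554446632685877), np.float64(0.9554446632686256)])
collar [572.31756461 -22.74073412 158.        ] [584.25791902 -24.6860151  158.        ]
drive end of arm [ 622.41596247 -238.60597917  150.        ]
hole [582.81679942 -18.82036314 199.        ]
wheel hub hole [478.27231033 167.32312073  36.        ] [479.38844224 170.81713404  36.        ]
t 1.20 pos [ 249.1 -573.2  222.7] head 23.5 shift cm [ 50.4  -58.81   2.27] 
cam in tool [ 6.96710079e+01 -1.44994785e-01 -1.62265772e+02] [-2.55195144e-01 -4.63107942e-04  9.66889458e-01] 319.2734066693659
```

>>> {"api": "move_arm", "payload": {"rows": [[3.9, -4.5, 0, 0, 100], [3.9, -4.5, 0, 0, 100], [3.9, -4.5, 0, 0, 100], [3.9, -4.5, 0, 0, 100], [3.9, -4.5, 0, 0, 100], [3.9, -4.5, 0, 0, 100], [3.9, -4.5, 0, 0, 100], [3.9, -4.5, 0, 0, 100], [3.9, -4.5, 0, 0, 100], [3.9, -4.5, 0, 0, 100]]}}

```text
t: 2.45
ee_pos: [428.0, -3.2, 223.1]
orientation: [3.076, 0.639, 0.002]
ft_force: [0.1, -1.1, 0.5]
width: 88.3
grasp_force: 0.0
```

>>> {"api": "move_arm", "payload": {"rows": [[3.8, -4.6, 0, 0, 100], [3.8, -4.6, 0, 0, 100], [3.8, -4.6, 0.2, 0, 100], [0, 0, 0, 0, 100], [0, 0, 0, 0, 100]]}}

```text
t: 3.08
ee_pos: [476.5, 166.6, 220.4]
orientation: [3.075, 0.641, -0.002]
ft_force: [0.0, 0.1, -0.6]
width: 88.0
grasp_force: 0.0
```

Run:
```python
from h import *
go((478,168,200));W=cal("wrist");im=optics.get_image("wrist");cv2.imwrite("pics/w1.png",im)
for q in spotter.regions_of("wrist","wheel"):
    r=q["region"].astype(np.uint8);c,_=cv2.findContours(r,0,2);c=max(c,key=cv2.contourArea);(e,ax,_)=cv2.fitEllipse(c)
    print(q["conf"],q["point"],e,ax,onz(W,e,28))
```

```text
t 3.08 pos [476.5 166.6 220.4] head 23.5 shift cm [ 0.2  -0.07  2.04] 
0.94 [282.9, 190.2] (282.64404296875, 183.79190063476562) (55.77832794189453, 56.822818756103516) [479.35921431 168.61787676  28.        ]
0.49 [77.0, 146.8] (77.74357604980469, 147.61636352539062) (30.02764320373535, 180.23312377929688) [427.0272101  390.35256437  28.        ]
```

View pics/w1.png

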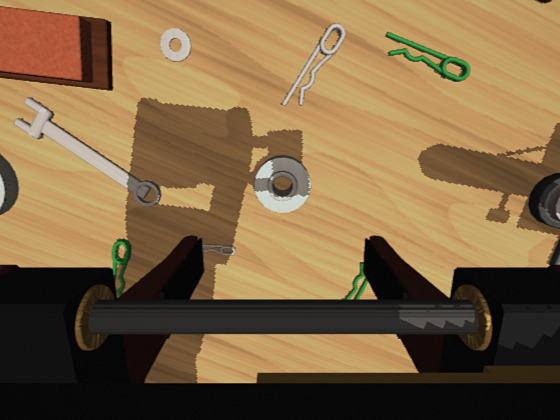

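The wheel is at wrist (282,184), giving (479.4,168.6). That agrees with the scene and top views. The clip eye is at (331,40). I'm descending on the wheel.

>>> {"api": "move_arm", "payload": {"rows": [[0.33, -0.06, 5.5, 0, 100], [0, 0, 5.5, 0, 100], [0, 0, 5.5, 0, 100], [0, 0, 4.0, 0, 100], [0, 0, 0.9, 0, 100], [0, 0, 0, 0, 100], [0, 0, 0, 0, 0], [0, 0, 0, 0, 0], [0, 0, 0, 0, 0], [0, 0, 0, 0, 0]]}}

```text
t: 4.42
ee_pos: [480.6, 169.1, 7.8]
orientation: [-3.076, -0.64, -0.003]
ft_force: [-2.1, -1.1, 8.2]
width: 64.4
grasp_force: 30.0
```

Run:
```python
from h import *
o=get_obs();print(o["width"],o["grasp_force"],o["ft_force"])
go((573.3,-23,285))
T=cal("top");print("eye",onz(T,(299.4,187.4),5),onz(T,(291,220),3))
```

```text
64.3955903432229 30.00155545771122 [-2.07832233 -1.10012585  8.16013457]
t 4.42 pos [480.6 169.1   7.8] head 23.5 shift cm [  0.9   21.32 -27.71] 
eye [640.07753741 178.82136927   5.        ] [560.8200323  200.55036447   3.        ]
```

>>> {"api": "move_arm", "payload": {"rows": [[0, 0, -5, 0, 0], [0, 0, -5.5, 0, 0], [0, 0, -5.5, 0, 0], [0, 0, -5.5, 0, 0], [-0.9, 3.5, -4, 0, 0], [-0.9, 4.3, -1.5, 0, 0], [-0.9, 4.5, 0, 0, 0], [-1, 4.5, 0, 0, 0], [-1.4, 4.5, 0, 0, 0], [0, 0, 0, 0, 0]]}}

```text
t: 5.68
ee_pos: [517.6, -49.3, 276.6]
orientation: [3.077, 0.633, -0.001]
ft_force: [-0.0, 0.5, -2.7]
width: 64.6
grasp_force: 30.0
```

>>> {"api": "move_arm", "payload": {"rows": [[0, 0, 0, 0, 0], [0, 0, 0, 0, 0]]}}

```text
t: 5.92
ee_pos: [517.6, -45.8, 276.6]
orientation: [-3.075, -0.641, 0.001]
ft_force: [-0.3, -0.4, -2.2]
width: 64.0
grasp_force: 30.0
```

Run:
```python
from h import *
go((573.3,-23,285));W=cal("wrist");im=optics.get_image("wrist");cv2.imwrite("pics/w2.png",im)
print(proj(W,(573.5,-23,217)),proj(W,get_obs()["ee_pos"]+[0,0,28]))
for l in ["axle_top","wheel"]:
  for q in spotter.find_in("wrist",l)[:2]: print(l,q["conf"],q["point"],onz(W,q["point"],217))
```

```text
t 5.92 pos [517.6 -45.8 276.6] head 23.6 shift cm [ 6.02  0.13 -0.84] 
[285.40287335 137.335643  ] [283.63866297 278.97355633]
axle_top 0.94 [467.9, 152.0] [ 614.38926262 -141.94720036  217.        ]
axle_top 0.27 [139.8, 26.1] [599.5659381   87.66316862 217.        ]
wheel 0.78 [281.7, 257.5] [491.66804854 -55.67005453 217.        ]
```

View pics/w2.png

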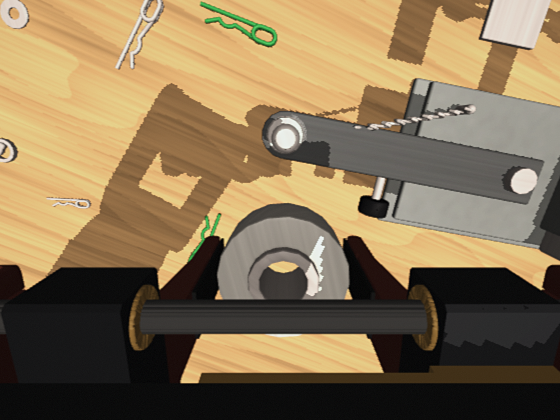

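The axle top is at wrist (285,138), as predicted (285.4,137.3). The held wheel's rim front edge is near (284,205), and its hub bore is near (284,283).

Run:
```python
from h import *
o=get_obs();h,m=head();W=cal("wrist");im=cv2.imread("pics/w2.png");z=o["ee_pos"][2]
g=cv2.cvtColor(im,6)
tl=lambda P:np.round(m.T@(P-o["ee_pos"]),1)
print("rim front, col284:",[(r,g[r,284]) for r in range(198,212)])
print("bore col284:",[(r,g[r,284]) for r in range(244,268,1)])
for r in (203,204,205,206): print(r,tl(onz(W,(284,r),z+24.2)))
print("axle cols r138",list(g[138,264:308])); print("axle rows c285",list(g[115:162,285]))
for p in [(285.5,138)]: print(onz(W,p,217.5),tl(onz(W,p,217.5)))
```

```text
rim front, col284: [(198, np.uint8(206)), (199, np.uint8(204)), (200, np.uint8(207)), (201, np.uint8(211)), (202, np.uint8(210)), (203, np.uint8(77)), (204, np.uint8(56)), (205, np.uint8(64)), (206, np.uint8(66)), (207, np.uint8(66)), (208, np.uint8(68)), (209, np.uint8(67)), (210, np.uint8(67)), (211, np.uint8(66))]
bore col284: [(244, np.uint8(144)), (245, np.uint8(141)), (246, np.uint8(135)), (247, np.uint8(77)), (248, np.uint8(59)), (249, np.uint8(61)), (250, np.uint8(75)), (251, np.uint8(115)), (252, np.uint8(148)), (253, np.uint8(145)), (254, np.uint8(144)), (255, np.uint8(140)), (256, np.uint8(135)), (257, np.uint8(129)), (258, np.uint8(126)), (259, np.uint8(117)), (260, np.uint8(118)), (261, np.uint8(166)), (262, np.uint8(203)), (263, np.uint8(205)), (264, np.uint8(202)), (265, np.uint8(200)), (266, np.uint8(199)), (267, np.uint8(198))]
203 [ 35.3   0.3 -24.2]
204 [ 34.8   0.3 -24.2]
205 [ 34.4   0.3 -24.2]
206 [ 33.9   0.3 -24.2]
axle cols r138 [np.uint8(58), np.uint8(50), np.uint8(59), np.uint8(72), np.uint8(111), np.uint8(147), np.uint8(140), np.uint8(105), np.uint8(82), n
[... 593 characters left out ...]
(240), np.uint8(234), np.uint8(230), np.uint8(233), np.uint8(237), np.uint8(204), np.uint8(107), np.uint8(115), np.uint8(134), np.uint8(148), np.uint8(175), np.uint8(241), np.uint8(237), np.uint8(235), np.uint8(235), np.uint8(235), np.uint8(235), np.uint8(235), np.uint8(236), np.uint8(235), np.uint8(236), np.uint8(236), np.uint8(236), np.uint8(236), np.uint8(237), np.uint8(236), np.uint8(236), np.uint8(237), np.uint8(238), np.uint8(243), np.uint8(209), np.uint8(91), np.uint8(115), np.uint8(102), np.uint8(83), np.uint8(69), np.uint8(51), np.uint8(50), np.uint8(53), np.uint8(50), np.uint8(43), np.uint8(75), np.uint8(115), np.uint8(120)]
[573.37831562 -23.3727797  217.5       ] [60.   1.5 59.2]
```

Run:
```python
from h import *
o=get_obs();h,m=head();W=cal("wrist");z=o["ee_pos"][2]
tl=lambda p,dz:np.round(m.T@(onz(W,p,z+dz)-o["ee_pos"]),2)
print("sil-32",tl((284,202.5),-3.8)-[32,0,0],"hubouter-17",tl((284,250.7),28.2)-[17,0,0],"bore-11.2",tl((284,260.5),28.2)-[11.2,0,0])
im=cv2.imread("pics/w2.png");g=cv2.cvtColor(im,6)
r=((g>225)*255).astype(np.uint8)[126:152,272:300];c,_=cv2.findContours(r,0,1);c=max(c,key=cv2.contourArea);e=cv2.fitEllipse(c);print(e)
p=(e[0][0]+272,e[0][1]+126);P=onz(W,p,217.5);print(p,P,m.T@(P-o["ee_pos"]))
print("wheel row 282: hub edges",[(c,g[283,c]) for c in range(240,330,3)])
```

```text
sil-32 [-3.4   0.33  3.8 ] hubouter-17 [ -2.84   0.22 -28.2 ] bore-11.2 [ -1.82   0.22 -28.2 ]
((13.35221004486084, 12.104018211364746), (17.262632369995117, 18.438650131225586), 175.24810791015625)
(285.35221004486084, 138.10401821136475) [573.27511256 -23.30842014 217.5       ] [59.90003477  1.43206544 59.19668709]
wheel row 282: hub edges [(240, np.uint8(143)), (243, np.uint8(144)), (246, np.uint8(138)), (249, np.uint8(118)), (252, np.uint8(129)), (255, np.uint8(128)), (258, np.uint8(117)), (261, np.uint8(49)), (264, np.uint8(52)), (267, np.uint8(56)), (270, np.uint8(56)), (273, np.uint8(58)), (276, np.uint8(57)), (279, np.uint8(60)), (282, np.uint8(58)), (285, np.uint8(61)), (288, np.uint8(60)), (291, np.uint8(59)), (294, np.uint8(57)), (297, np.uint8(56)), (300, np.uint8(54)), (303, np.uint8(55)), (306, np.uint8(50)), (309, np.uint8(216)), (312, np.uint8(218)), (315, np.uint8(227)), (318, np.uint8(183)), (321, np.uint8(140)), (324, np.uint8(145)), (327, np.uint8(149))]
```

>>> {"api": "move_arm", "payload": {"rows": [[3.1, 0.1, 0, 0, 0], [3.1, 0.04, 0, 0, 0], [0, 0, 2, 0, 0], [0, 0, 2, 0, 0], [0, 0, 0.9, 0, 0], [0, 0, 0, 0, 0], [0, 0, 0.3, 0, 0], [0, 0, 0.3, 0, 0], [0, 0, 0.2, 0, 0]]}}

```text
t: 7.2
ee_pos: [575.5, -23.6, 219.9]
orientation: [3.076, 0.639, 0.001]
ft_force: [0.1, 0.3, -3.1]
width: 64.0
grasp_force: 30.0
```

>>> {"api": "move_arm", "payload": {"rows": [[0, 0, 0.4, 0, 0], [0, 0, 0.4, 0, 0], [0, 0, 0.4, 0, 0], [0, 0, 0.4, 0, 0], [0, 0, 0, 0, 0]]}}

```text
t: 7.82
ee_pos: [575.1, -23.5, 203.2]
orientation: [-3.076, -0.639, 0.001]
ft_force: [0.8, 0.0, -2.7]
width: 63.9
grasp_force: 30.0
```

>>> {"api": "move_arm", "payload": {"rows": [[0, 0, 0.5, 0, 0], [0, 0, 0.5, 0, 0], [0, 0, 0.5, 0, 0], [0, 0, 0.5, 0, 0], [0, 0, 0.5, 0, 0], [0, 0, 0.5, 0, 0], [0, 0, 0, 0, 0]]}}

```text
t: 8.7
ee_pos: [575.0, -23.5, 173.1]
orientation: [-3.076, -0.639, 0.001]
ft_force: [0.5, 0.8, -2.2]
width: 64.1
grasp_force: 30.0
```

>>> {"api": "move_arm", "payload": {"rows": [[0, 0, 0.3, 0, 0], [0, 0, 0.2, 0, 0], [0, 0, 0.15, 0, 0], [0, 0, 0.1, 0, 0], [0, 0, 0, 0, 0]]}}

```text
t: 9.32
ee_pos: [575.3, -23.5, 166.1]
orientation: [3.076, 0.639, -0.0]
ft_force: [-1.2, 0.4, -2.1]
width: 64.2
grasp_force: 30.0
```

>>> {"api": "move_arm", "payload": {"rows": [[0, 0, 0.1, 0, 0], [0, 0, 0, 0, 0]]}}

```text
t: 9.57
ee_pos: [575.5, -23.5, 165.9]
orientation: [3.076, 0.639, 0.001]
ft_force: [-2.4, -0.2, 3.7]
width: 64.0
grasp_force: 30.0
```

Contact with the collar. I'm releasing, rising a little, and looking at the axle between the fingers, since the camera sits on the mouth side.

>>> {"api": "move_arm", "payload": {"rows": [[0, 0, 0, 0, 100], [0, 0, 0, 0, 100], [0, 0, 0, 0, 100], [0, 0, 0, 0, 100], [0, 0, -1, 0, 100], [0, 0, 0, 0, 100]]}}

```text
t: 10.32
ee_pos: [576.1, -23.6, 176.3]
orientation: [3.075, 0.639, 0.003]
ft_force: [0.9, 0.0, 0.7]
width: 87.7
grasp_force: 0.0
```

Run:
```python
from h import *
go((573.3,-23.3,285));W=cal("wrist");im=optics.get_image("wrist");cv2.imwrite("pics/w3.png",im)
s=optics.get_image("scene");cv2.imwrite("pics/scene3.png",s)
p=proj(W,(573.3,-23.3,199));print(p,proj(W,(573.3,-23.3,217.5)),proj(W,(573.3,-23.3,194)))
x,y=int(p[0])-50,int(p[1])-45
a=cv2.resize(im[y:y+75,x:x+100],(800,600),interpolation=cv2.INTER_CUBIC);print(x,y)
b=cv2.resize(s[225:285,125:185],(300,300),interpolation=cv2.INTER_CUBIC)
a[:300,500:]=b; cv2.imwrite("pics/crop3.png",a)
```

```text
t 10.32 pos [576.1 -23.6 176.3] head 23.5 shift cm [ -0.22  -0.13 -10.87] 
[280.8374071  278.48170033] [280.58306339 298.92035915] [280.896269   273.75165056]
230 233
```

View pics/crop3.png

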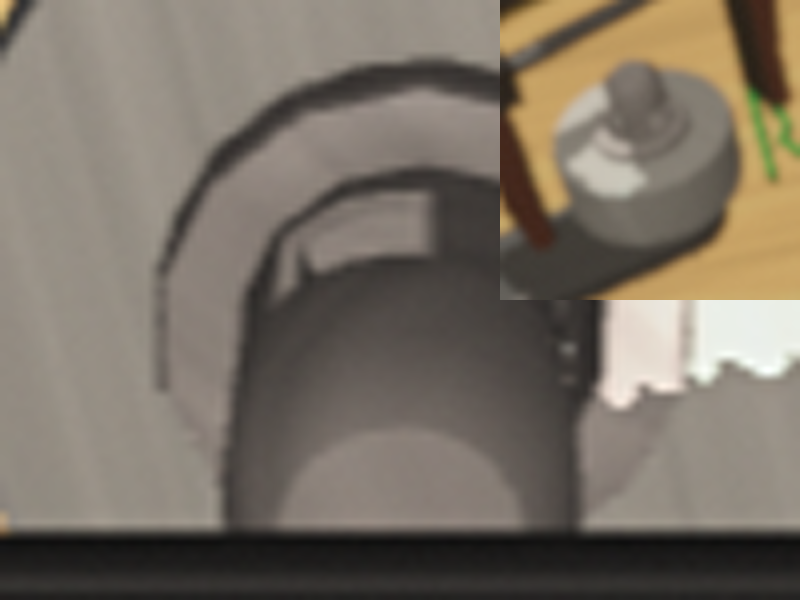

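Run:
```python
import cv2,numpy as np
im=cv2.imread("pics/w3.png");s=cv2.imread("pics/scene3.png")
a=cv2.resize(im[247:302,248:318],(760,598),interpolation=cv2.INTER_CUBIC)
a=np.clip(a.astype(float)*1.6,0,255).astype(np.uint8)
b=cv2.resize(s[232:262,140:170],(170,170),interpolation=cv2.INTER_CUBIC)
a[428:,:170]=b
cv2.imwrite("pics/crop4.png",a)
```

```text
(no output)
```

View pics/crop4.png

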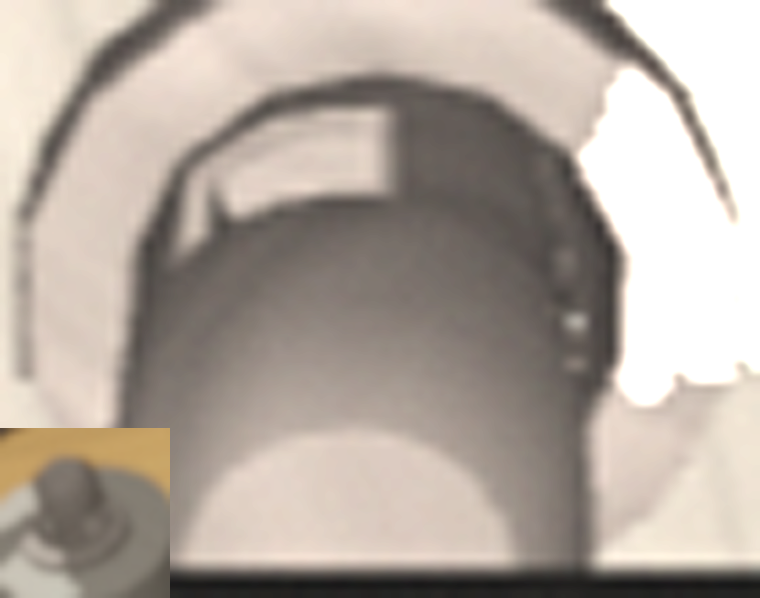

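Run:
```python
from h import *
W=cal("wrist");S=cal("scene")
A=np.array([573.3,-23.3])
f=lambda P:np.round((proj(W,P)-[248,247])*10.86)
fs=lambda P:np.round((proj(S,P)-[140,232])*170/30+[0,428])
print("axis217.5",f([*A,217.5]),"r10 217.5",f([A[0]+10*np.cos(.41),A[1]+10*np.sin(.41),194]), fs([*A,217.5]))
for th in (30,35,40,45,50,55,60):
    t=np.radians(th);u=np.array([np.cos(t),np.sin(t)]);v=np.array([-u[1],u[0]])
    print(th,"L",[tuple(f([*(A+r*u+3.5*v),195.5])) for r in(5,9.4)],"R",[tuple(f([*(A+r*u-3.5*v),195.5])) for r in (5,9.4)],"scene",fs([*(A+9.8*u),199]))
```

```text
axis217.5 [360. 563.] r10 217.5 [362.  83.] [ 60. 466.]
30 L [(np.float64(271.0), np.float64(210.0)), (np.float64(259.0), np.float64(119.0))] R [(np.float64(427.0), np.float64(193.0)), (np.float64(416.0), np.float64(102.0))] scene [ 92. 522.]
35 L [(np.float64(263.0), np.float64(218.0)), (np.float64(242.0), np.float64(128.0))] R [(np.float64(416.0), np.float64(188.0)), (np.float64(397.0), np.float64(99.0))] scene [ 94. 520.]
40 L [(np.float64(255.0), np.float64(226.0)), (np.float64(226.0), np.float64(139.0))] R [(np.float64(405.0), np.float64(185.0)), (np.float64(377.0), np.float64(97.0))] scene [ 96. 519.]
45 L [(np.float64(248.0), np.float64(235.0)), (np.float64(211.0), np.float64(150.0))] R [(np.float64(394.0), np.float64(182.0)), (np.float64(357.0), np.float64(96.0))] scene [ 98. 517.]
50 L [(np.float64(242.0), np.float64(244.0)), (np.float64(197.0), np.float64(163.0))] R [(np.float64(382.0), np.float64(179.0)), (np.float64(337.0), np.float64(97.0))] scene [ 99. 515.]
55 L [(np.float64(237.0), np.float64(254.0)), (np.float64(184.0), np.float64(177.0))] R [(np.float64(370.0), np.float64(178.0)), (np.float64(318.0), np.float64(100.0))] scene [100. 513.]
60 L [(np.float64(233.0), np.float64(264.0)), (np.float64(173.0), np.float64(192.0))] R [(np.float64(358.0), np.float64(178.0)), (np.float64(299.0), np.float64(105.0))] scene [102. 511.]
```

The bright hole floor shows in the wrist crop at about x 200-390, y 105-200, left of the axle centre. That fits a mouth heading of about 41°, and the scene image agrees. The wheel hub sits at the right height. I'm rising, turning and going to the clip.

>>> {"api": "move_arm", "payload": {"rows": [[0, 0, -5, 0, 100], [0, 0, -4, 0, 100], [0, 0, 0, -10.5, 100], [0, 0, 0, -10.5, 100], [0, 0, 0, -10.5, 100], [0, 0, 0, -10.5, 100], [0, 0, 0, -10.5, 100], [0, 0, 0, -10.5, 100], [0, 0, 0, -10.5, 100], [0, 0, 0, -10.5, 100]]}}

```text
t: 11.68
ee_pos: [575.2, -23.5, 265.0]
orientation: [-1.85, -2.539, 0.0]
ft_force: [-0.4, 1.0, -0.1]
width: 88.2
grasp_force: 0.0
```

>>> {"api": "move_arm", "payload": {"rows": [[0, 0, 0, -10.5, 100], [0, 0, 0, -10.5, 100], [0, 0, 0, -10.5, 100], [0, 0, 0, -10.5, 100], [0, 0, 0, -10.5, 100], [0, 0, 0, -10.5, 100], [0, 0, 0, -1, 100], [0, 0, 0, 0, 100]]}}

```text
t: 12.68
ee_pos: [575.2, -23.5, 265.1]
orientation: [-0.238, -3.132, -0.0]
ft_force: [0.2, 0.3, -0.1]
width: 87.5
grasp_force: 0.0
```

Run:
```python
from h import *
print(get_obs()["qpos"]);go((642,180,200),171.5)
```

```text
[-6.14918189e-02  3.04355919e-01  1.70208343e+00  3.45595551e-05
  1.13533161e+00 -1.48049936e+00]
t 12.68 pos [575.2 -23.5 265.1] head 171.3 shift cm [-3.52 21.12  6.51] turn -0.2
```

>>> {"api": "move_arm", "payload": {"rows": [[-0.9, 5.2, 0, 0, 100], [-0.9, 5.3, 0, 0, 100], [-0.9, 5.3, 0, 0, 100], [-0.8, 5.3, 2, 0, 100], [0, 0, 4.5, 0, 100], [0, 0, 0, 0, 100], [0, 0, 0, 0, 100]]}}

```text
t: 13.55
ee_pos: [641.7, 179.7, 201.4]
orientation: [0.236, 3.132, 0.0]
ft_force: [-0.0, -0.1, -0.2]
width: 88.1
grasp_force: 0.0
```

Run:
```python
from h import *
go((642,180,200),171.5);W=cal("wrist");im=optics.get_image("wrist");cv2.imwrite("pics/w5.png",im)
for q in spotter.regions_of("wrist","clip")[:3]:
    ys,xs=np.nonzero(q["region"]);print(q["conf"],np.round(q["point"]),xs.min(),xs.max(),ys.min(),ys.max())
for n,P in [("eye",(642,180,5)),("tip",(563,197,2.5))]: print(n,proj(W,P))
h,m=head()
cv2.imwrite("pics/crop5.png",cv2.resize(im[100:310,200:360],None,fx=2.8,fy=2.8,interpolation=cv2.INTER_CUBIC))
```

```text
t 13.55 pos [641.7 179.7 201.4] head 171.4 shift cm [-0.02  0.04  0.14] turn -0.1
0.95 [197. 219.] 160 245 203 234
eye [283.21252895 186.02606663]
tip [287.68297026 112.41451372]
```

View pics/crop5.png

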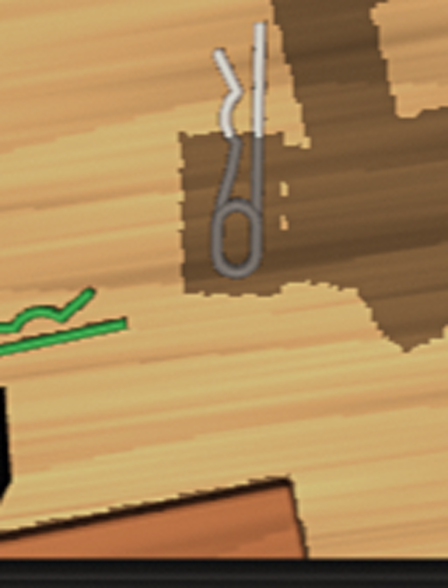

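The crop confirms the bare steel large clip: eye centre at wrist (284.8,185), tip at (292.9,108), leg running straight up the image and bow to its left.

Run:
```python
from h import *
W=cal("wrist");o=get_obs();h,m=head()
E=onz(W,(284.8,185),7.5);E0=onz(W,(284.8,185),2.5);T=onz(W,(292.9,108),2.5);B=onz(W,(200+256/2.8,100+200/2.8),2.5)
print(E,T,np.linalg.norm((T-E)[:2]),"leg head",np.degrees(np.arctan2(*(T-B)[1::-1])),"via eye",np.degrees(np.arctan2(*(T-E)[1::-1]))+5.44)
go((*E[:2],3),171.0)
```

```text
[641.85706439 182.04104461   7.5       ] [560.3467545  203.31722389   2.5       ] 84.24135815271711 leg head 170.3592118977321 via eye 170.8108205033963
t 13.65 pos [642.4 179.6 202.4] head 171.4 shift cm [ 0.14  0.21 19.94] turn 0.4
```

>>> {"api": "move_arm", "payload": {"rows": [[0.14, 0.21, 5, 0.5, 50], [0, 0, 5.5, 0, 50], [0, 0, 5, 0, 50], [0, 0, 3, 0, 50], [0, 0, 1.2, 0, 50], [0, 0, 0.2, 0, 50], [0, 0, 0, 0, 50]]}}

```text
t: 14.52
ee_pos: [641.4, 182.5, 2.9]
orientation: [0.247, 3.129, 0.001]
ft_force: [-0.1, -0.9, 0.5]
width: 43.9
grasp_force: 0.0
```

>>> {"api": "move_arm", "payload": {"rows": [[0, 0, 0, 0, 0], [0, 0, 0, 0, 0], [0, 0, 0, 0, 0], [0, 0, 0, 0, 0], [0, 0, -3, 0, 0], [0, 0, -5, 0, 0], [0, 0, -5, 0, 0], [0, 0, -5, 0, 0], [0, 0, -5, 0, 0], [0, 0, 0, 0, 0]]}}

```text
t: 15.78
ee_pos: [642.5, 183.0, 236.0]
orientation: [0.246, 3.124, 0.004]
ft_force: [-0.1, 0.0, -1.1]
width: 20.6
grasp_force: 30.0
```

```bash
cat >> h.py <<'E'
AX=np.array([573.3,-23.3])
def pre(th,back,z,ex=0.0,ey=0.0,dth=0.0):
    # target TCP so that clip tip is `back` mm short of the axle axis, mouth heading th; eye centre at tool (ex,ey)
    t=np.radians(th);u=np.array([np.cos(t),np.sin(t)]) # outward
    ch=th+180; c=np.radians(ch);cx=np.array([np.cos(c),np.sin(c)]);cy=np.array([-cx[1],cx[0]])
    tip=AX+back*u; eye=tip-84*cx+8*cy
    tcp=eye-ex*cx+ey*cy   # tool y = -clip y
    go((*tcp,z),ch+dth)
E
python3 - <<'E'
from h import *
print(get_obs()["width"],get_obs()["grasp_force"],get_obs()["ft_force"],get_obs()["qpos"])
pre(41,60,260)
E
```

```text
20.64130460677623 29.999870751053095 [-0.13883349  0.04050635 -1.07975489] [ 2.59592364e-01  4.69185936e-01  1.52296163e+00  3.24627302e-05
  1.14110252e+00 -1.15390145e+00]
t 15.78 pos [642.5 183.  236. ] head 171.0 shift cm [ -6.28 -10.93  -2.39] turn -50.0
```

>>> {"api": "move_arm", "payload": {"rows": [[0, 0, -2.4, -10, 0], [0, 0, 0, -10, 0], [0, 0, 0, -10, 0], [0, 0, 0, -10, 0], [0, 0, 0, -10, 0], [0, 0, 0, 0, 0]]}}

```text
t: 16.52
ee_pos: [639.4, 182.1, 253.5]
orientation: [1.096, -2.941, -0.0]
ft_force: [-0.3, 0.1, 0.3]
width: 20.5
grasp_force: 30.0
```

Run:
```python
from h import *
pre(41,60,260); print(get_obs()["qpos"][5])
```

```text
t 16.52 pos [639.4 182.1 253.5] head -139.1 shift cm [  4.04 -11.97  -0.65] turn -0.1
-2.0249320563910294
```

>>> {"api": "move_arm", "payload": {"rows": [[1, -4, 0, 0, 0], [1, -4, 0, 0, 0], [2, -4, 0, 0, 0], [0, 0, 0, 0, 0], [0, 0, 0, 0, 0]]}}

```text
t: 17.15
ee_pos: [688.2, 65.7, 254.4]
orientation: [1.095, -2.943, -0.001]
ft_force: [-0.1, 0.4, 0.7]
width: 20.7
grasp_force: 30.0
```

Run:
```python
from h import *
pre(41,60,260);W=cal("wrist");o=get_obs();h,m=head();im=optics.get_image("wrist");cv2.imwrite("pics/w6.png",im)
print("axle top",proj(W,(*AX,217.5)),"tip exp",proj(W,o["ee_pos"]+m@np.array([84,8,0.])),"leg at 40",proj(W,o["ee_pos"]+m@np.array([40,8,0.])))
cv2.imwrite("pics/crop6.png",cv2.resize(im[0:300,180:400],None,fx=2,fy=2,interpolation=cv2.INTER_CUBIC))
```

```text
t 17.15 pos [688.2  65.7 254.4] head -139.2 shift cm [ 0.1   0.02 -0.56] turn -0.2
axle top [296.87504037 -21.02809609] tip exp [299.43917939  91.74007728] leg at 40 [298.45886652 182.25385321]
```

View pics/crop6.png

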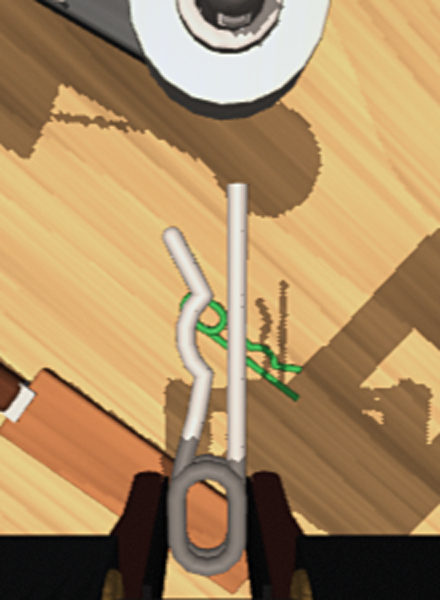

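The clip is held straight, with the tip at wrist (298.5,92). Beyond it the lit hole mouth faces the clip at wrist (297.5,8.5). I'm comparing the mouth position with the model numerically.

Run:
```python
from h import *
W=cal("wrist");g=cv2.cvtColor(cv2.imread("pics/w6.png"),6)
for r in (4,6,8,10,12): print(r,list(g[r,280:318]))
for th in (36,41,46):
    t=np.radians(th);u=np.array([np.cos(t),np.sin(t)]);v=np.array([-u[1],u[0]])
    print(th,"L/R floor r=9.5",[np.round(proj(W,[*(AX+9.5*u+s*3.5*v),195.5]),1) for s in(-1,1)],"r=6",[np.round(proj(W,[*(AX+6*u+s*3.5*v),195.5]),1) for s in(-1,1)])
print("tip row/col",[ (r,g[r,298]) for r in range(86,98)],list(g[110,288:310]))
```

```text
4 [np.uint8(85), np.uint8(50), np.uint8(50), np.uint8(51), np.uint8(47), np.uint8(45), np.uint8(46), np.uint8(48), np.uint8(49), np.uint8(52), np.uint8(53), np.uint8(53), np.uint8(55), np.uint8(53), np.uint8(51), np.uint8(51), np.uint8(54), np.uint8(52), np.uint8(51), np.uint8(48), np.uint8(49), np.uint8(51), np.uint8(51), np.uint8(49), np.uint8(46), np.uint8(47), np.uint8(47), np.uint8(46), np.uint8(44), np.uint8(40), np.uint8(56), np.uint8(100), np.uint8(130), np.uint8(132), np.uint8(129), np.uint8(125), np.uint8(123), np.uint8(130)]
6 [np.uint8(88), np.uint8(45), np.uint8(48), np.uint8(49), np.uint8(49), np.uint8(48), np.uint8(45), np.uint8(44), np.uint8(58), np.uint8(84), np.uint8(84), np.uint8(55), np.uint8(42), np.uint8(41), np.uint8(41), np.uint8(42), np.uint8(45), np.uint8(47), np.uint8(46), np.uint8(45), np.uint8(43), np.uint8(45), np.uint8(45), np.uint8(49), np.uint8(68), np.uint8(67), np.uint8(50), np.uint8(42), np.uint8(42), np.uint8(62), np.uint8(102), np.uint8(127), np.uint8(130), np.uint8(131), np.uint8(127), np.uint8(134), np.uint8(183), np.uint8(216)]
8 [np.uint8(196
[... 1907 characters left out ...]
or r=9.5 [array([290.6,  12.2]), array([301.9,  11.1])] r=6 [array([290.1,   5.8]), array([301.4,   4.7])]
tip row/col [(86, np.uint8(100)), (87, np.uint8(102)), (88, np.uint8(102)), (89, np.uint8(98)), (90, np.uint8(98)), (91, np.uint8(151)), (92, np.uint8(244)), (93, np.uint8(238)), (94, np.uint8(234)), (95, np.uint8(234)), (96, np.uint8(234)), (97, np.uint8(234))] [np.uint8(191), np.uint8(188), np.uint8(180), np.uint8(171), np.uint8(168), np.uint8(155), np.uint8(162), np.uint8(198), np.uint8(219), np.uint8(229), np.uint8(234), np.uint8(229), np.uint8(210), np.uint8(192), np.uint8(157), np.uint8(143), np.uint8(174), np.uint8(193), np.uint8(194), np.uint8(192), np.uint8(193), np.uint8(193)]
```

>>> {"api": "move_arm", "payload": {"rows": [[0, 0, 0, -4, 0], [0, 0, 0, 0, 0], [0, 0, 0, 0, 0]]}}

```text
t: 17.58
ee_pos: [688.4, 66.3, 255.2]
orientation: [1.201, -2.903, -0.0]
ft_force: [0.7, -1.6, 0.2]
width: 20.8
grasp_force: 30.0
```

Run:
```python
from h import *
pre(45,25,199.4,0.3,-0.55)
```

```text
t 17.57 pos [688.4  66.3 255.2] head -135.1 shift cm [3.55 1.05 5.58] turn -0.1
```

>>> {"api": "move_arm", "payload": {"rows": [[0, 1.05, 2.5, 0, 0], [0, 0, 2.1, 0, 0], [0, 0, 0.98, 0, 0], [1.5, 0, 0, 0, 0], [1.5, 0, 0, 0, 0], [0.5, 0, 0, 0, 0], [0, 0, 0, 0, 0], [0, 0, 0, 0, 0]]}}

```text
t: 18.58
ee_pos: [656.8, 48.2, 199.9]
orientation: [-1.201, 2.902, -0.0]
ft_force: [-0.4, -0.6, -0.6]
width: 20.8
grasp_force: 30.0
```

Run:
```python
from h import *
pre(45,10,199.4,0.3,-0.55)
W=cal("wrist");o=get_obs();h,m=head();im=optics.get_image("wrist");cv2.imwrite("pics/w7.png",im)
print("axle top",proj(W,(*AX,217.5)),"tip",proj(W,o["ee_pos"]+m@np.array([84.3,7.45,0.])))
c=im[45:165,240:360];cv2.imwrite("pics/crop7.png",cv2.resize(c,(600,600),interpolation=cv2.INTER_CUBIC));print(o["ft_force"])
```

```text
t 18.57 pos [656.8  48.2 199.9] head -135.0 shift cm [1.53 0.11 0.04] turn -0.0
axle top [303.52386717  20.75771665] tip [298.32625606  91.06023263]
[-0.41647498 -0.5617765  -0.56552403]
```

View pics/crop7.png

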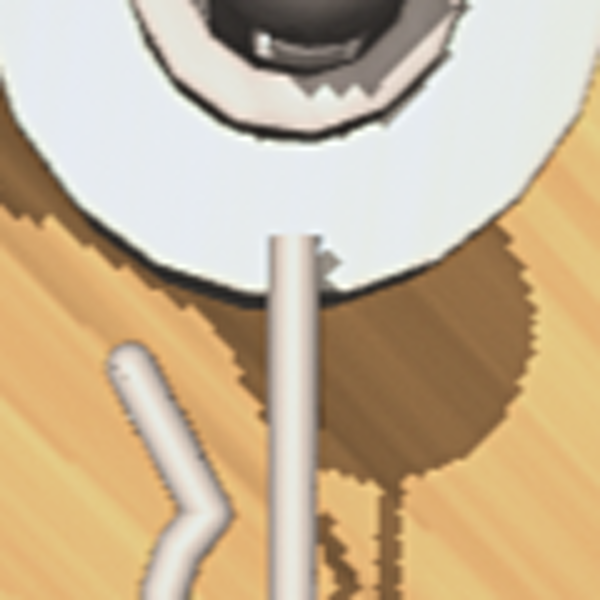

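The tip is at wrist (298.8,92.4). The lit mouth lies straight ahead at about (302.4,54), so I need about 1.3 mm in +y. I'm advancing gently.

>>> {"api": "move_arm", "payload": {"rows": [[0, 0.13, 0, 0, 0], [0.5, 0, 0.03, 0, 0], [0.5, 0, 0, 0, 0], [0.2, 0, 0, 0, 0], [0, 0, 0, 0, 0]]}}

```text
t: 19.25
ee_pos: [647.0, 40.4, 199.1]
orientation: [-1.201, 2.903, -0.0]
ft_force: [0.1, -0.9, -0.0]
width: 20.8
grasp_force: 30.0
```

>>> {"api": "move_arm", "payload": {"rows": [[0.2, 0, 0, 0, 0], [0.2, 0, 0, 0, 0], [0, 0, 0, 0, 0]]}}

```text
t: 19.62
ee_pos: [644.1, 37.6, 199.1]
orientation: [1.201, -2.903, -0.0]
ft_force: [0.3, -0.2, -0.3]
width: 20.5
grasp_force: 30.0
```

>>> {"api": "move_arm", "payload": {"rows": [[0.2, 0, 0, 0, 0], [0.2, 0, 0, 0, 0], [0.1, 0, 0, 0, 0], [0, 0, 0, 0, 0]]}}

```text
t: 20.12
ee_pos: [640.6, 34.1, 199.1]
orientation: [1.202, -2.903, -0.0]
ft_force: [-0.1, -0.4, -0.4]
width: 20.0
grasp_force: 30.0
```

>>> {"api": "move_arm", "payload": {"rows": [[0.3, 0, 0, 0, 0], [0.3, 0, 0, 0, 0], [0.3, 0, 0, 0, 0], [0.3, 0, 0, 0, 0], [0, 0, 0, 0, 0]]}}

```text
t: 20.75
ee_pos: [632.0, 25.5, 199.1]
orientation: [1.201, -2.903, -0.0]
ft_force: [-0.4, 0.1, -0.2]
width: 20.6
grasp_force: 30.0
```

>>> {"api": "move_arm", "payload": {"rows": [[0.2, 0, 0, 0, 0], [0.2, 0, 0, 0, 0], [0.2, 0, 0, 0, 0], [0, 0, 0, 0, 0]]}}

```text
t: 21.25
ee_pos: [627.8, 21.4, 199.1]
orientation: [1.202, -2.903, -0.0]
ft_force: [0.8, -0.2, 0.2]
width: 20.6
grasp_force: 30.0
```

>>> {"api": "move_arm", "payload": {"rows": [[0.2, 0, 0, 0, 0], [0.2, 0, 0, 0, 0], [0.1, 0, 0, 0, 0], [0, 0, 0, 0, 0]]}}

```text
t: 21.75
ee_pos: [625.1, 18.0, 199.4]
orientation: [-1.201, 2.901, -0.001]
ft_force: [4.1, 1.3, 0.2]
width: 20.5
grasp_force: 30.0
```

>>> {"api": "move_arm", "payload": {"rows": [[0.15, 0, 0, 0, 0], [0.15, 0, 0, 0, 0], [0, 0, 0, 0, 0]]}}

```text
t: 22.12
ee_pos: [624.1, 16.7, 199.9]
orientation: [-1.2, 2.899, -0.001]
ft_force: [7.1, 3.8, -0.3]
width: 20.6
grasp_force: 30.0
```

>>> {"api": "move_arm", "payload": {"rows": [[0.15, 0, 0, 0, 0], [0.1, 0, 0, 0, 0], [0, 0, 0, 0, 0]]}}

```text
t: 22.5
ee_pos: [623.3, 15.8, 200.3]
orientation: [-1.198, 2.896, 0.0]
ft_force: [9.9, 8.0, -1.2]
width: 20.6
grasp_force: 30.0
```

>>> {"api": "move_arm", "payload": {"rows": [[0.15, 0, 0, 0, 0], [0.1, 0, 0, 0, 0], [0, 0, 0, 0, 0]]}}

```text
t: 22.88
ee_pos: [618.6, 11.9, 199.1]
orientation: [1.202, -2.902, 0.001]
ft_force: [3.1, -1.8, -0.1]
width: 20.5
grasp_force: 30.0
```

>>> {"api": "move_arm", "payload": {"rows": [[0.2, 0, 0, 0, 0], [0.2, 0, 0, 0, 0], [0.2, 0, 0, 0, 0], [0, 0, 0, 0, 0]]}}

```text
t: 23.38
ee_pos: [613.3, 7.2, 198.7]
orientation: [1.201, -2.9, 0.0]
ft_force: [-0.4, -5.3, 0.6]
width: 20.6
grasp_force: 30.0
```

Run:
```python
from h import *
o=get_obs();print(o["ft_force"],o["width"]);pre(45,-36,199.1,0.3,-0.55)
W=cal("wrist");h,m=head();im=optics.get_image("wrist");cv2.imwrite("pics/w8.png",im)
g=cv2.cvtColor(im,6)
print("exp axle top",proj(W,(*AX,217.5)),"tip",proj(W,o["ee_pos"]+m@np.array([84.3,7.45,0.])))
print("tip rows",[(r,[int(v) for v in g[r,290:310:2]]) for r in range(80,100,2)])
```

```text
[-0.44821078 -5.27880437  0.59952454] 20.57189055369202
t 23.38 pos [613.3   7.2 198.7] head -135.0 shift cm [ 0.16 -0.07 -0.04] turn -0.0
exp axle top [297.82525258 167.88597928] tip [298.34715797  91.05681117]
tip rows [(80, [196, 194, 196, 202, 201, 200, 199, 199, 202, 204]), (82, [200, 197, 194, 196, 201, 199, 199, 198, 201, 202]), (84, [202, 199, 196, 193, 196, 201, 200, 199, 198, 200]), (86, [202, 202, 198, 195, 193, 196, 201, 199, 199, 199]), (88, [197, 201, 200, 198, 195, 193, 197, 200, 200, 199]), (90, [197, 199, 202, 202, 199, 195, 192, 196, 201, 199]), (92, [200, 146, 206, 234, 225, 184, 162, 193, 197, 201]), (94, [202, 143, 207, 233, 226, 186, 163, 195, 192, 196]), (96, [197, 140, 207, 232, 226, 185, 160, 192, 194, 193]), (98, [241, 155, 206, 232, 226, 185, 188, 237, 191, 145])]
```

>>> {"api": "move_arm", "payload": {"rows": [[0.15, -0.06, 0, 0, 0], [0, 0, 0, 0, 0], [0, 0, 0, 0, 0]]}}

```text
t: 23.8
ee_pos: [613.5, 6.6, 198.9]
orientation: [1.201, -2.902, -0.001]
ft_force: [-0.5, -2.3, -1.4]
width: 20.9
grasp_force: 30.0
```

>>> {"api": "move_arm", "payload": {"rows": [[0.12, 0, 0, 0, 0], [0, 0, 0, 0, 0], [0, 0, 0, 0, 0]]}}

```text
t: 24.18
ee_pos: [613.0, 6.0, 199.1]
orientation: [-1.202, 2.903, 0.001]
ft_force: [0.1, -0.8, -0.7]
width: 20.7
grasp_force: 30.0
```

>>> {"api": "move_arm", "payload": {"rows": [[0, 0, 0, 0, 60], [0, 0, 0, 0, 60], [0, 0, 0, 0, 60], [0, 0, 0, 0, 60], [0, 0, -3, 0, 60], [0, 0, -5, 0, 60], [-3, 0, -3, 0, 60], [0, 0, 0, 0, 60], [0, 0, 0, 0, 60]]}}

```text
t: 25.3
ee_pos: [633.1, 26.7, 307.7]
orientation: [1.201, -2.9, -0.001]
ft_force: [-0.2, -0.8, -0.7]
width: 52.8
grasp_force: 0.0
```

Run:
```python
from h import *
W=cal("wrist");o=get_obs();im=optics.get_image("wrist");cv2.imwrite("pics/w9.png",im)
t=np.radians(45);u=np.array([np.cos(t),np.sin(t)]);w=np.array([u[1],-u[0]])
for n,l in (("eye",(48,-8)),("tip",(-36,0)),("bowtip",(-24,-16))):
    pass
g=cv2.cvtColor(im,6)
P=lambda a,b,z:np.round(proj(W,(*(AX+a*u+b*w),z)),1)   # a outward, b clip +y
cx=-u;cy=np.array([-cx[1],cx[0]])
Q=lambda x,y,z:np.round(proj(W,(*(AX+(x-48)*cx+(y+8)*cy),z)),1)
print("exp eye",Q(0,0,204),"tip",Q(84,-8,199),"bowtip",Q(72,8,199),"axletop",P(0,0,217.5))
for q in spotter.regions_of("wrist","clip")[:2]:
    ys,xs=np.nonzero(q["region"]);print(q["conf"],q["point"],xs.min(),xs.max(),ys.min(),ys.max())
print(o["ft_force"],o["t"])
tp=Q(84,-8,199).astype(int)
print([[int(v) for v in g[r,tp[0]-8:tp[0]+9:2]] for r in range(max(tp[1]-8,0),tp[1]+9,2)])
```

```text
exp eye [281.6 172.3] tip [291.5  65. ] bowtip [271.3  81.3] axletop [291.9 112. ]
0.92 [284.7, 143.6] 268 296 66 190
0.65 [286.3, 209.2] 266 315 188 235
[-0.23504476 -0.77618415 -0.67449497] 25.3
[[193, 188, 188, 188, 192, 189, 188, 188, 188], [188, 191, 189, 188, 188, 192, 189, 188, 189], [183, 188, 191, 188, 187, 189, 192, 190, 188], [186, 183, 188, 190, 188, 186, 190, 192, 189], [190, 186, 184, 187, 191, 192, 185, 191, 193], [191, 190, 187, 163, 197, 214, 144, 189, 191], [187, 191, 190, 165, 198, 212, 139, 191, 187], [181, 185, 187, 166, 200, 212, 147, 188, 190], [211, 232, 231, 203, 200, 212, 132, 121, 151]]
```

The released clip's region (268–296, 66–190) matches the fully home model: tip row 66 against 65 expected, and the bow tip column fits a closed bow. I'm handing in.

```bash
python3 -c "
from h import *
print(close_job())"
```

```text
the job is handed in; nothing more can be done
None
```

The wheel is on its collar and the R-clip is through the axle with its bow sprung over. I handed the job in at about 25 s. The last wrist picture fits a clip fully home (tip within about 1 mm) with its bow closed, the highest force I saw was about 13 N, and the judge has returned no result.

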